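# Slide the neck rest wedge round the vise and snug it under the guitar neck

## Robot

A 6-joint arm with a two-finger parallel gripper is mounted at the origin on the work surface. World frame = base frame: x ahead of the robot, y to its left, z up, the work surface at z = 0. Lengths are in mm, angles in rad, forces in N, time in s.
With the tool pointing down it reaches from about 275 to 750 mm from the base axis. Payload 10.2 kg.
Tool frame: the origin (TCP) lies on the front face of the gripper's body, between the roots of the fingers; the fingertips stand 73 mm ahead of it and the grasp point (between the pads) lies ctrl.grip_depth ahead of it (ctrl.grip_depth is the distance from the TCP to the grasp point, in mm); z points along the fingers, y is the direction in which the jaws open and shut (so a half turn about z gives the same grasp; the last joint's range is limited). The gripper opens to 85 mm and grips with 20 to 120 N. Pads are 22 mm wide; open, the fingers measure 114 mm over their backs; the gripper's body (76 mm by 85 mm) begins 54 mm behind the grasp point. The pads swing forward as they close: fully open they stand 13 mm farther back than shut.
Start: joints at [-1.43, 0.313, 1.498, -0, 1.331, -0.223], TCP at [186.797, -490.651, 303.894] pointing down, gripper open.
Joint ranges: [-2.94, 2.94], [-0.97, 2.17], [0.19, 2.56], [-1.23, 4.37], [0.02, 3.11], [-2.88, 2.88]. Speed limits (rad/s): [2.39, 2.39, 3.01, 3.14, 3.14, 3.14].

## Interface

Orientations are given as a unit quaternion [w, x, y, z].
In Python, from rig import readout, capture, ctrl, nets gives the robot as it stands. The module is installed in compiled form; this text tells all that it offers.
- The arm moves only by the tool apply_moves, never from a script. Its argument "targets" is a list of rows, each a list of 4 numbers: the shift along the tool's x, y, z in cm, then the turn about the tool's z in degrees. A call has 1 to 8 rows; each row shifts and turns the commanded pose from where the row before left it, along the tool's axes as they then stand; what a row does not reach is not made up. A row lasts 1/10 s, in which the tool goes at most 50 mm and 8.59 degrees, less where a joint would pass 70% of its speed; a pose out of reach is approached as far as the arm can. A call with a gripper value outside its range is refused whole. "grip" is the finger opening in cm, from 0 to 8.54, set as the call begins (left out, the last holds). The fingers move at their own pace and stop on an object; "force" is the grip in N (left out, the last holds). Time passes only in rows, so rows that do not move let the fingers close. It gives the time, the measured TCP pose, the force and the opening at its end, in the units of the state.
- readout.sense(): the state, without advancing time (a new reading comes with each control period).
- capture(name): name is "scene" or "top" or "wrist"; returns a dict with "img" (400x640x3 uint8, red, green, blue), "fov_y" (degrees; the focal length in pixels is half the picture's height over the tangent of half this angle, whatever the lens; pixels are square), "cx", "cy" (the principal point, pixels), "eye" and "rotation" of the camera in the world. Camera axes: x right, y down, z forward; pixel columns grow to the right and rows downward; lengths in mm; the calibration is good to about 2 mm. A picture is of the moment at which its call begins. There is no depth.
- ctrl.finish_job(): hands the job in, once; it reports no verdict.
Trained networks look in the newest picture that a camera, given by its name, has taken for a name from the list of things; names that differ only in an ending like _2 or _b are one class to them, and where a whole thing is asked for, a point or a joint stands for the part that bears it (a point fixed in the world has none). Each returns a list of dicts, best first, with "score" (0 to 1); they miss things now and then, are a little off and sometimes report something else, mostly with a low value. They report only what shows in the picture. A call takes as long as a camera call.
- nets.boxes_of(camera, target): "location" ([column, row] as shares, 0 to 1, of the picture: columns of its width, rows of its height, amid what is visible of it).
The state is a dict: "time_s": time; "joints": joint angles; "dq": joint speeds; "tau": joint torques, N m; "eef_pos": TCP position; "ee_rot": TCP orientation; "force": force on the tool from outside, world axes, zero at the start; "wrist_torque": the same for the moment, N m; "grip_width": opening from 0.0 (shut) to 1.0 (fully open).
Only numpy, scipy, OpenCV 4.12 (cv2) and the standard library are available. Lean on these libraries where they do the work, as an engineer would, in place of code of your own. Each camera call takes 0.05 s, during which the arm holds its last target.

## Task

Push the walnut neck rest wedge across the counter to the blue tape mark, round the nut vise and clear of the tool tray and the file block, and slide its cork ramp in under the overhanging guitar neck, centred on the tape and square to the neck, until it is snug: it must really carry the neck, but do not force the neck up. Keep the wedge flat on the counter all the way; neither it nor your hand may touch the vise, tray or file block, your hand must not touch the neck, and everything else stays where it is.

Things in the scene. Friction and masses are not known exactly. Their poses are not given: they have to be found in the camera images.
- rest_center (a point): Loose walnut neck rest wedge, about 0.5 kg (varies), too wide to grip, 140 mm long (x) by 90 mm wide (y), upright faces all round. This point is mid-length, mid-width, 30 mm above its underside. Tail (x -70 to -14 mm) flat-topped, 62 mm high; then a cork-faced ramp falls evenly, 1 in 6, to 48 mm at the front end (x +70 mm). Starts on the right, thin end away from the robot.
- rest: The same wedge, origin at the centre of its underside. Friction on the counter and on the neck about 0.5 to 0.7; pushed under the neck it stays put by friction. Snug means that wedge and neck press on each other with 4 to 14 N; over 22 N is forcing. Each newton between them adds 1.2 to 1.7 N to the push over plain sliding; bearing down on the wedge adds to it too, 0.5 to 0.7 N per N.
- fixture: Neck fixture, screwed down. Origin on the counter at the tape mark, right under the neck's centre line; x (away from the robot) runs along the blue tape (18 mm wide, x -280 to +20 mm), y to the left along the neck to its heel, z up. Base board 170 mm square, 18 mm high, at y +430 mm; its post holds the neck, clamped at the heel.
- tape_mark (a point): Point on the counter under the neck, same place and axes as the fixture. The neck overhangs above it: 50 mm wide (x -25 to +25 mm), 26 mm deep, rounded back; nut at y -38 mm, headstock 72 mm wide on to y -210 mm. Its height is set by hand and not measured: the back's lowest line is 51 to 59 mm up here. It gives about 6 N per mm of lift, so about 1 N per mm of wedge travel.
- vise: Aluminium nut vise on a dark wood base, screwed down: base 70 mm (x) by 100 mm (y), 48 mm high, its screw knob out to y = -74 mm; origin at the centre of the base's underside. It stands in front of the headstock, right of the tape.
- tray_base: Dovetail tool tray on wooden runners, screwed down, left of the tape: 220 by 220 mm, 50 mm high, brass knob on the robot's side out to x = -128 mm; origin at the centre of its underside. Holds the file, puller and gauge.
- file_block: Beech block, screwed down at the robot's side: 55 mm (x) by 100 mm (y), 45 mm high, four needle files with coloured handles standing in it, 102 mm high in all; origin at the centre of its underside.
- crown_file: Silver crowning file, 165 mm long, in the tray; leave alone. Origin under its middle.
- fret_puller: Fret puller pincers with amber horn handles, 145 mm long, in the tray; leave alone.
- slot_gauge: Steel nut slotting gauge, 95 mm long, in the tray; leave alone.
- cradle: Spare walnut neck cradle, 110 by 90 mm, 58 mm high, with two raised cheeks, on the right; leave alone. Not the wedge.
- hammer: Hammer, 240 mm, on the left of the counter; leave alone.
- brush: Brush, 180 mm, on the right edge; leave alone.
- oil: Amber bottle, 100 mm high, behind the neck; leave alone.
- fret_wire: Brass coil of fret wire, 72 mm across, 18 mm high, behind the neck; leave alone.

How it is judged (in metres and radians):
At the end, for the whole second after the job is handed in: The wedge stands flat and still under the neck, its centre within 15 mm of the tape's centre line and square to the neck within 0.12 rad, pressing on the neck with 4 to 14 N (contact force between rest and fixture between 4 and 14 N and y of rest in the frame of fixture between -0.015 and 0.015 m and angle between the x axis of rest and the x axis of fixture, either way round below 0.12 rad and angle between rest's own z axis and vertical below 0.05 rad and linear speed of rest below 0.01 m/s); the robot touches nothing.
It fails at once if the wedge touches the vise, the tray or the file block (more than 0.5 N) (contact force between rest and vise above 0.5 N or contact force between rest and tray_base above 0.5 N or contact force between rest and file_block above 0.5 N).
It fails at once if the hand or arm touches the vise, tray, file block, neck or neck fixture (more than 0.5 N) (contact force between any of the fingers, the arm and vise above 0.5 N or contact force between any of the fingers, the arm and tray_base above 0.5 N or contact force between any of the fingers, the arm and file_block above 0.5 N or contact force between any of the fingers, the arm and fixture above 0.5 N).
It fails at once if the wedge is forced: more than 22 N between wedge and neck (contact force between rest and fixture above 22 N).
It fails at once if the wedge is lifted more than 10 mm or tipped more than 0.12 rad (height (world z) of rest_center above 0.04 m or angle between rest's own z axis and vertical above 0.12 rad).
It fails at once if another loose thing is moved more than 15 mm (distance of any of crown_file, fret_puller, slot_gauge, cradle, hammer, brush, oil, fret_wire from where it was at the start of the episode above 0.015 m).
It also fails if it takes over 72 s, if anything falls off the work surface, if the arm or the gripper's body presses on something with over 40 N, if the wrist force passes 120 N, or if a joint passes its speed limit or range.

## Working session

There is one attempt and no reset: what is moved stays moved. The work goes in short steps, Python scripts to look and compute and a tool call to move; the robot and the scene stay as the last step left them, time stands still between calls to the robot, and variables do not carry over. Pictures are saved under pics/ and viewed, and the job is handed in when it is done.

Besides the shell and the picture viewer there is one more tool, called after "Request:" in YAML: its name, and indented under it one key for each argument. apply_moves: Moves the arm, as the interface text tells. Its arguments: {"type":"object","properties":{"targets":{"type":"array"},"grip":{"type":"number"},"force":{"type":"number"}},"required":["targets"]}

```bash
mkdir -p pics; cat > h.py <<'E'
import numpy as np, cv2
from rig import readout, capture, ctrl, nets
def save(n,f):
    c=capture(n); cv2.imwrite('pics/'+f,c['img'][:,:,::-1]); return c
def ray(c,u,v):
    f=200/np.tan(np.radians(c['fov_y'])/2)
    d=np.array(c['rotation']).reshape(3,3)@np.array([(u-c['cx'])/f,(v-c['cy'])/f,1]); return np.array(c['eye']),d
def toz(c,u,v,z=0):
    e,d=ray(c,u,v); return e+d*(z-e[2])/d[2]
def proj(c,p):
    f=200/np.tan(np.radians(c['fov_y'])/2)
    q=np.array(c['rotation']).reshape(3,3).T@(np.array(p)-np.array(c['eye'])); return q[0]/q[2]*f+c['cx'],q[1]/q[2]*f+c['cy']
E
python3 - <<'E'
from h import *
import pickle
for n in ['scene','top']:
    c=save(n,n+'0.png'); pickle.dump(c,open(n+'0.pkl','wb'))
    print(n,c['eye'],c['fov_y'],c['cx'],c['cy'],np.round(c['rotation'],3).tolist())
    for t in ['rest','tape_mark','vise','tray_base','file_block','cradle','rest_center','fixture','brush']:
        r=nets.boxes_of(n,t)
        print(t,[(round(x['score'],2),round(x['location'][0]*640),round(x['location'][1]*400),np.round(toz(c,x['location'][0]*640,x['location'][1]*400,30)[:2])) for x in r[:2]])
s=readout.sense();print({k:np.round(v,3).tolist() for k,v in s.items()}, ctrl.grip_depth)
E
```

```text
scene [1252.21221012 1181.47816399  953.07190589] 46.25037767723981 316.87832392490554 206.3300188399687 [-0.125, 0.204, 0.85, -0.468]Traceback (most recent call last):
  File "<stdin>", line 8, in <module>
  File "h.py", line 9, in toz
    e,d=ray(c,u,v); return e+d*(z-e[2])/d[2]
        ~~~^^^^^^^
  File "h.py", line 7, in ray
    d=np.array(c['rotation']).reshape(3,3)@np.array([(u-c['cx'])/f,(v-c['cy'])/f,1]); return np.array(c['eye']),d
      ~~~~~~~~~~~~~~~~~~~~~~~~~~~~~~~^^^^^
ValueError: cannot reshape array of size 4 into shape (3,3)
```

```bash
sed -i "s/np.array(c\['rotation'\]).reshape(3,3)/Rm(c)/; 2a from scipy.spatial.transform import Rotation as Ro\ndef Rm(c):\n    q=c['rotation']; return Ro.from_quat([q[1],q[2],q[3],q[0]]).as_matrix()" h.py
python3 - <<'E'
from h import *
import pickle
for n in ['scene','top']:
    c=save(n,n+'0.png'); pickle.dump(c,open(n+'0.pkl','wb'))
    print(n,c['eye'],c['fov_y'],c['cx'],c['cy'],np.round(c['rotation'],3).tolist())
    for t in ['rest','tape_mark','vise','tray_base','file_block','cradle','rest_center','fixture','brush']:
        r=nets.boxes_of(n,t)
        print(t,[(round(x['score'],2),round(x['location'][0]*640),round(x['location'][1]*400),np.round(toz(c,x['location'][0]*640,x['location'][1]*400,30)[:2])) for x in r[:2]])
s=readout.sense();print({k:np.round(v,3).tolist() for k,v in s.items()}, ctrl.grip_depth)
E
```

```text
scene [1252.21221012 1181.47816399  953.07190589] 46.25037767723981 316.87832392490554 206.3300188399687 [-0.125, 0.204, 0.85, -0.468]
rest [(0.61, 306, 178, array([ 488., -331.])), (0.27, 277, 161, array([ 532., -524.]))]
tape_mark [(0.79, 355, 315, array([714., 420.])), (0.75, 251, 223, array([ 810., -120.]))]
vise [(0.39, 298, 218, array([646., -80.]))]
tray_base [(0.8, 381, 271, array([546., 300.]))]
file_block []
cradle [(0.91, 252, 177, array([ 684., -438.])), (0.19, 473, 288, array([346., 481.]))]
rest_center [(0.8, 305, 181, array([ 504., -312.])), (0.16, 354, 313, array([712., 413.]))]
fixture [(0.87, 358, 314, array([707., 422.]))]
brush [(0.69, 474, 288, array([344., 483.])), (0.52, 276, 164, array([ 548., -506.]))]
top [ 390.88469083  -48.48501323 1129.30002692] 56.61152509359918 318.887414870082 201.60285121301342 [0.041, -0.702, 0.708, -0.063]
rest [(0.92, 397, 220, array([ 499., -318.]))]
tape_mark [(0.61, 185, 149, array([717., 319.]))]
vise [(0.65, 318, 169, array([656., -82.])), (0.29, 200, 207, array([539., 270.]))]
tray_base [(0.77, 206, 208, array([536., 252.]))]
file_block [(0.76, 357, 279, array([ 325., -192.]))]
cradle [(0.67, 124, 287, array([313., 474.])), (0.6, 436, 159, array([ 684., -445.]))]
rest_center [(0.6, 399, 218, array([ 503., -323.])), (0.24, 476, 217, array([ 507., -558.]))]
fixture [(0.65, 188, 148, array([719., 311.]))]
brush [(0.62, 476, 213, array([ 517., -556.])), (0.52, 199, 210, array([530., 271.]))]
{'time_s': 1.1, 'joints': [-1.43, 0.313, 1.498, -0.0, 1.331, -0.223], 'dq': [0.001, 0.001, 0.0, -0.001, -0.0, 0.001], 'tau': [0.002, -41.217, -25.99, -0.0, 0.0, -0.0], 'eef_pos': [186.789, -490.656, 303.894], 'ee_rot': [-0.0, 0.984, 0.181, -0.0], 'force': [-0.058, 0.326, 0.348], 'wrist_torque': [0.007, -0.038, -0.011], 'grip_width': 0.997} 53.900000000000006
```

View pics/top0.png

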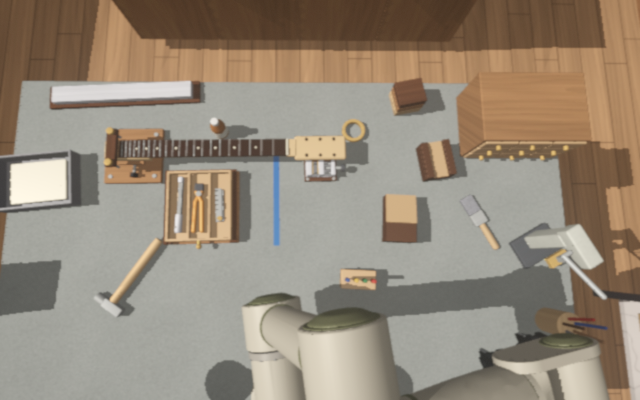

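View pics/scene0.png

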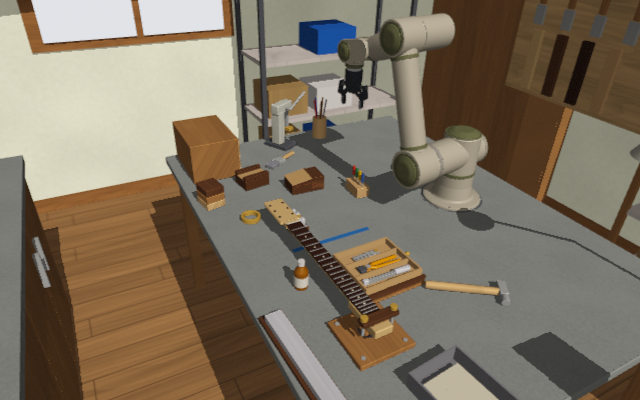

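```bash
python3 - <<'E'
import cv2
a=cv2.imread('pics/top0.png')
b=a[130:300,160:430]; cv2.imwrite('pics/z1.png',cv2.resize(b[0:125,90:270],None,fx=4.4,fy=4.4,interpolation=cv2.INTER_CUBIC))
cv2.imwrite('pics/z2.png',cv2.resize(a[160:300,155:290],None,fx=4,fy=4,interpolation=cv2.INTER_CUBIC))
cv2.imwrite('pics/z3.png',cv2.resize(a[180:300,330:430],None,fx=5,fy=5,interpolation=cv2.INTER_CUBIC))
E
```

```text
(no output)
```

View pics/z1.png

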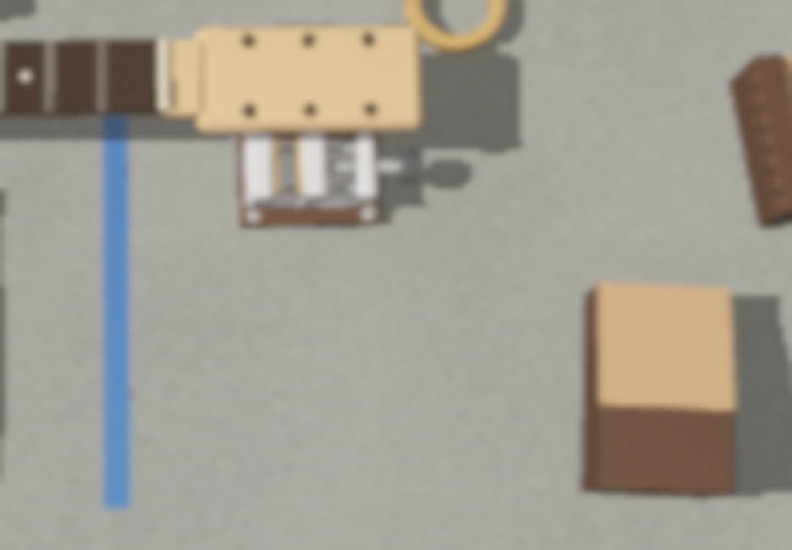

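View pics/z2.png

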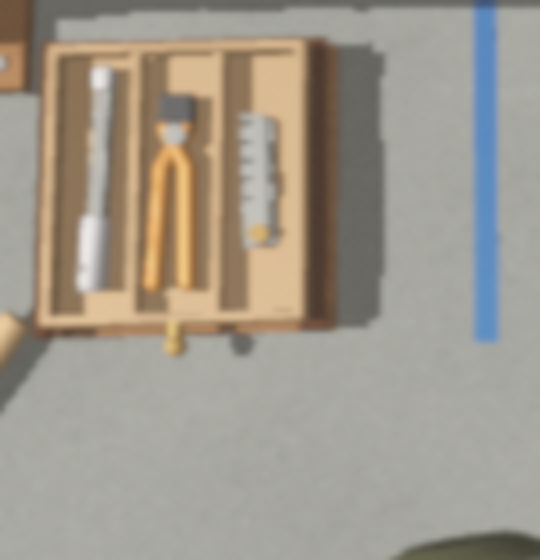

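View pics/z3.png

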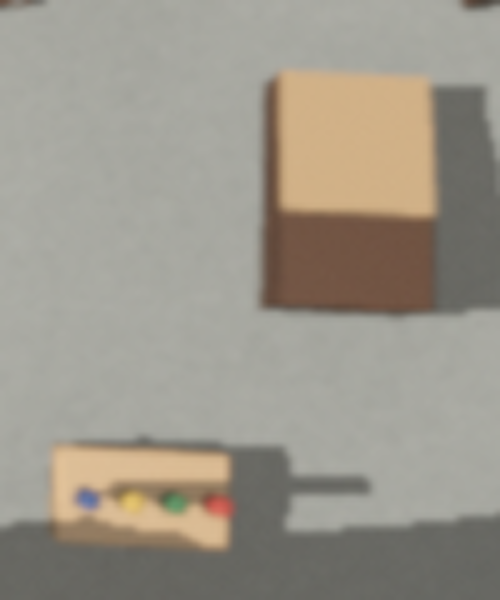

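```bash
cat > m.py <<'E'
from h import *
import pickle
c=pickle.load(open('top0.pkl','rb'))
def g(o,s,p,z): 
    u=(p[0]+.5)/s-.5+o[0]; v=(p[1]+.5)/s-.5+o[1]
    return np.round(toz(c,u,v,z)[:2],1)
Z1=((250,130),4.4);Z2=((155,160),4);Z3=((330,180),5)
for n,Z,p,z in [('tape near',Z1,(117,508),0),('tape far',Z1,(116,118),0),('neck nr',Z1,(20,115),80),('neck far',Z1,(20,38),80),('nut',Z1,(162,80),82),
 ('neck nr R',Z1,(150,115),80),('neck far R',Z1,(150,38),80),('hs bl',Z1,(197,131),75),('hs br',Z1,(421,131),75),
 ('tailmid L',Z3,(280,213),62),('tailmid R',Z3,(437,217),62),('tail L',Z3,(279,307),62),('tail R',Z3,(434,312),62),('tip L',Z3,(280,71),48),('tip R',Z3,(431,77),48),('bot nearL',Z3,(263,307),0),('bot farL',Z3,(267,82),0),
 ('fb',Z3,(53,444),45),('fb',Z3,(230,455),45),('fb',Z3,(230,549),45),('fb',Z3,(52,541),45),
 ('vise nl',Z1,(241,226),48),('vise nr',Z1,(380,226),48),('vise far l',Z1,(241,135),48),('tray r n',Z2,(332,327),0),('tray r f',Z2,(335,40),0),('tray top n',Z2,(304,318),50),('tray top f',Z2,(304,40),50),('knob',Z2,(174,355),25)]:
    print(n,g(*Z,p,z))
E
python3 m.py
```

```text
tape near [427.3  45.7]
tape far [702.3  48.3]
neck nr [682.3 104.5]
neck far [734.9 105.3]
nut [705.5  11.2]
neck nr R [682.2  19.1]
neck far R [734.9  19.3]
hs bl [672.7 -11.7]
hs br [ 672.4 -160.5]
tailmid L [ 488.4 -275.2]
tailmid R [ 485.4 -366.9]
tail L [ 434.2 -272.7]
tail R [ 430.6 -362.5]
tip L [ 574.3 -281.3]
tip R [ 570.2 -371.6]
bot nearL [ 436.8 -275.9]
bot farL [ 575.5 -283.3]
fb [ 357.4 -142.4]
fb [ 350.1 -244.7]
fb [ 297.1 -243. ]
fb [ 302.8 -140.8]
vise nl [614.  -40.3]
vise nr [ 613.6 -134.2]
vise far l [677.  -40.6]
tray r n [439.3 161.4]
tray r f [660.4 164.1]
tray top n [443.8 172.3]
tray top f [648.5 177.4]
knob [418.9 271.1]
```

Request:
apply_moves:
  targets:
    - [4, 0.3, 0, 0]
    - [4, 0.3, 0, 0]
    - [4, 0.3, 0, 0]
    - [4, 0.3, 0, 0]
    - [4, 0.3, 0, 0]
    - [4, 0.3, 0, 0]
    - [4, 0.2, 0, 0]
    - [4.6, 0.2, 0, 0]
  grip: 8.5

```text
time_s: 1.9
eef_pos: [500.5, -394.7, 303.9]
ee_rot: [0.0, 0.984, 0.181, -0.0]
force: [-0.3, -0.7, 0.6]
grip_width: 0.997
```

Request:
apply_moves:
  targets:
    - [0, 0, 0, -8.5]
    - [0, 0, 0, -8.5]
    - [0, 0, 0, -8.5]
    - [0, 0, 0, -8.5]
    - [0, 0, 0, -8.5]
    - [0, 0, 0, -8.5]
    - [0, 0, 0, -8.5]
    - [0, 0, 0, -8.5]

```text
time_s: 2.7
eef_pos: [499.3, -395.2, 303.8]
ee_rot: [-0.0, 0.712, 0.702, 0.0]
force: [0.0, -0.1, -0.2]
grip_width: 0.999
```

```bash
cat >> h.py <<'E'
def to(x,y,z,a):
    s=readout.sense(); q=s['ee_rot']; R=Ro.from_quat([q[1],q[2],q[3],q[0]]).as_matrix()
    aa=np.degrees(np.arctan2(R[1,0],R[0,0]))
    print('t',s['time_s'],'pos',np.round(s['eef_pos'],1),'a',round(aa,2),'F',np.round(s['force'],2),'tilt',np.round(R[:,2],3),'j',np.round(s['joints'],2),'w',round(s['grip_width'],3))
    print('tool cm',np.round(R.T@(np.array([x,y,z])-s['eef_pos'])/10,2),'turn',round(-(a-aa),2))
E
python3 -c "
from h import *
to(500,-400,150,90)"
```

```text
t 2.7 pos [ 499.3 -395.2  303.8] a 89.19 F [ 0.01 -0.14 -0.23] tilt [-0.  0. -1.] j [-0.85  0.57  1.12 -0.    1.45 -0.84] w 0.999
tool cm [-0.48  0.08 15.38] turn -0.81
```

Request:
apply_moves:
  targets:
    - [-1.5, 0, 4, -0.8]
    - [0, 0, 4, 0]
    - [0, 0, 4, 0]
    - [0, 0, 4, 0]
    - [0, 0, 3, 0]
    - [0, 0, 2, 0]
    - [0, 0, 0.9, 0]
    - [0, 0, 0, 0]

```text
time_s: 3.5
eef_pos: [498.8, -410.0, 84.1]
ee_rot: [-0.001, 0.709, 0.705, 0.0]
force: [-0.1, 0.3, -0.2]
grip_width: 0.992
```

```bash
python3 -c "
from h import *
to(500,-400,85,90);save('wrist','w1.png');save('top','t1.png')"
```

```text
t 3.5 pos [ 498.8 -410.    84.1] a 89.64 F [-0.13  0.26 -0.17] tilt [-0.001  0.001 -1.   ] j [-0.87  0.8   1.31  0.    1.03 -0.86] w 0.992
tool cm [ 1.    0.11 -0.09] turn -0.36
```

View pics/t1.png

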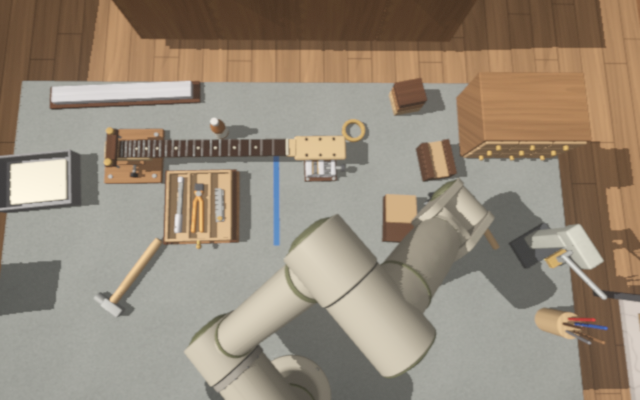

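View pics/w1.png

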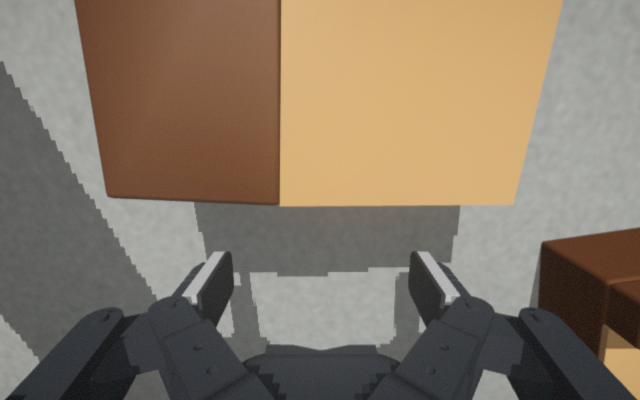

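Request:
apply_moves:
  targets:
    - [1, 0, 0, -0.4]
    - [1, 0, 0, 0]
    - [0.6, 0, 0, 0]
    - [0.6, 0, 0, 0]
    - [0.6, 0, 0, 0]
    - [0.6, 0, 0, 0]
    - [0.6, 0, 0, 0]
    - [0.6, 0, 0, 0]

```text
time_s: 4.4
eef_pos: [499.1, -354.3, 85.4]
ee_rot: [0.001, 0.707, 0.707, -0.0]
force: [0.1, -4.2, 3.6]
grip_width: 1.0
```

```bash
python3 -c "
from h import *
to(500,-20,85,90);save('wrist','w2.png')"
```

```text
t 4.4 pos [ 499.1 -354.3   85.4] a 90.04 F [ 0.13 -4.25  3.61] tilt [ 0.001 -0.001 -1.   ] j [-0.81  0.74  1.44 -0.    0.97 -0.81] w 1.0
tool cm [ 3.343e+01  1.100e-01 -1.000e-02] turn 0.04
```

View pics/w2.png

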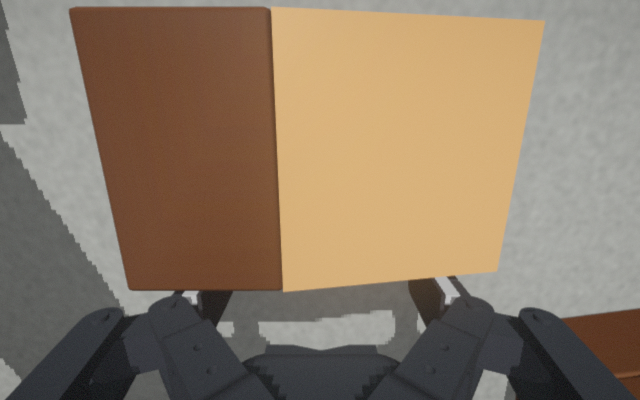

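Request:
apply_moves:
  targets:
    - [1, 0, 0, 0]
    - [1.5, 0, 0, 0]
    - [1.5, 0, 0, 0]
    - [1.5, 0, 0, 0]
    - [1.5, 0, 0, 0]
    - [1.5, 0, 0, 0]
    - [1.5, 0, 0, 0]
    - [1, 0, 0, 0]

```text
time_s: 5.25
eef_pos: [498.8, -242.6, 84.8]
ee_rot: [-0.0, 0.707, 0.708, -0.0]
force: [0.7, -4.3, 2.1]
grip_width: 0.993
```

```bash
python3 -c "
from h import *
to(500,-9,85,90);save('wrist','w3.png');save('top','t3.png')"
```

```text
t 5.25 pos [ 498.8 -242.6   84.8] a 90.08 F [ 0.69 -4.32  2.08] tilt [-0.001  0.001 -1.   ] j [-0.66  0.64  1.63  0.    0.87 -0.67] w 0.993
tool cm [ 2.336e+01  1.500e-01 -1.000e-02] turn 0.08
```

View pics/w3.png

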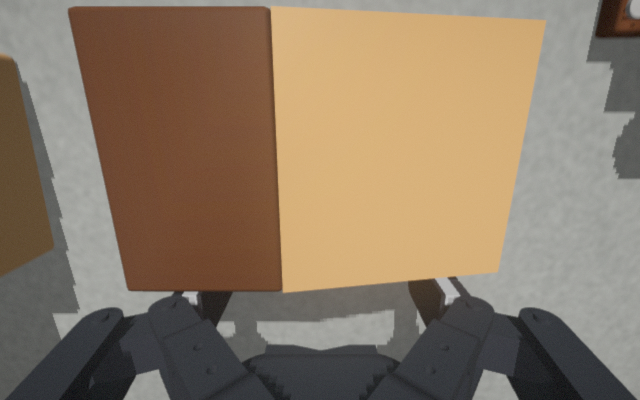

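View pics/t3.png

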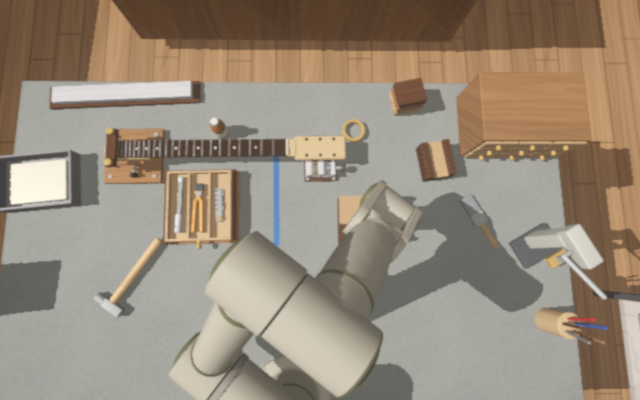

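Request:
apply_moves:
  targets:
    - [1, 0, 0, 0]
    - [1.5, 0, 0, 0]
    - [1.5, 0, 0, 0]
    - [1.5, 0, 0, 0]
    - [1.5, 0, 0, 0]
    - [1.5, 0, 0, 0]
    - [1.5, 0, 0, 0]
    - [1, 0, 0, 0]

```text
time_s: 6.15
eef_pos: [498.8, -132.7, 84.9]
ee_rot: [-0.0, 0.707, 0.708, -0.0]
force: [0.1, -1.0, -1.2]
grip_width: 0.995
```

Request:
apply_moves:
  targets:
    - [1, 0, 0, 0]
    - [1.5, 0, 0, 0]
    - [1.5, 0, 0, 0]
    - [1.5, 0, 0, 0]
    - [1.5, 0, 0, 0]
    - [1.5, 0, 0, 0]
    - [1, 0, 0, 0]
    - [0, 0, 0, 0]

```text
time_s: 6.95
eef_pos: [498.6, -37.7, 84.9]
ee_rot: [-0.0, 0.706, 0.708, 0.0]
force: [-0.5, 0.3, 0.4]
grip_width: 0.995
```

```bash
python3 -c "
from h import *
to(500,-9,85,90);c=save('wrist','w4.png');save('top','t4.png')
print(c['eye'],c['fov_y'],c['cx'],c['cy'],c['rotation'])
import pickle;pickle.dump(c,open('w4.pkl','wb'))"
```

```text
t 6.95 pos [498.6 -37.7  84.9] a 90.13 F [-0.5   0.26  0.44] tilt [-0.     0.001 -1.   ] j [-0.31  0.55  1.8   0.    0.79 -0.31] w 0.995
tool cm [ 2.87  0.14 -0.01] turn 0.13
[497.49660221  36.09935654 153.50066678] 66.98873446879459 320.64507088229004 198.68949333091243 [1.47450262e-01 9.89069005e-01 9.39891973e-04 2.02290840e-04]
```

View pics/w4.png

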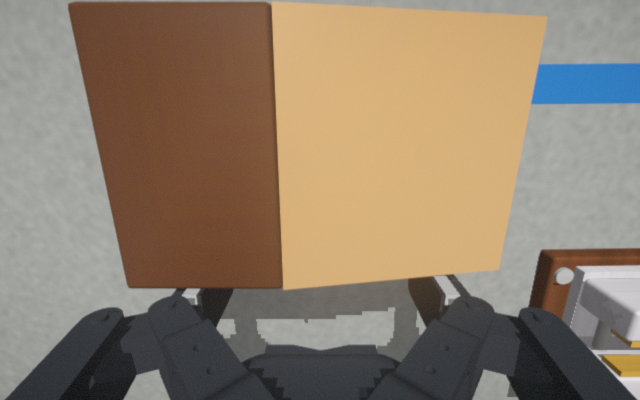

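View pics/t4.png

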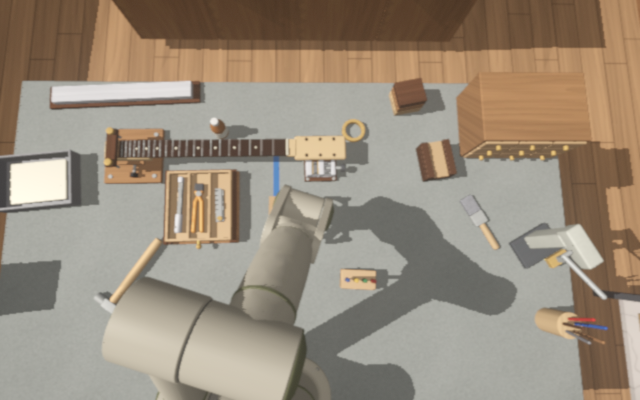

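```bash
cat > wm.py <<'E'
from h import *
import pickle,sys
def meas(c,pts):
    for n,p,z in pts: print(n,np.round(toz(c,*p,z)[:2],1))
c=pickle.load(open('w4.pkl','rb'))
meas(c,[('tailR',(128,287),62),('tailL',(70,4),62),('midR',(283,288),62),('midL',(271,3),62),('tipR',(499,269),48),('tipL',(546,17),48),('tape nr',(620,66),0),('tape far',(620,104),0)])
E
python3 wm.py
```

```text
tailR [430.7 -24. ]
tailL [431.2  61.9]
midR [484.5 -24.3]
midL [484.3  62.2]
tipR [567.7 -24.8]
tipL [567.   62.6]
tape nr [637.7  54.5]
tape far [642.6  37.5]
```

Request:
apply_moves:
  targets:
    - [0.8, 0, 0, 0]
    - [1, 0, 0, 0]
    - [0.7, 0, 0, 0]
    - [0.3, 0, 0, 0]
    - [0, 0, 0, 0]
    - [-1, 0, 0, 0]
    - [-1.5, 0, 0, 0]
    - [0, 0, 0, 0]

```text
time_s: 7.85
eef_pos: [498.9, -38.3, 84.9]
ee_rot: [0.0, 0.708, 0.707, 0.0]
force: [0.6, -0.4, -0.4]
grip_width: 0.995
```

```bash
python3 -c "
from h import *
to(375,48,160,0);c=save('wrist','w5.png')
import pickle;pickle.dump(c,open('w5.pkl','wb'))"
```

```text
t 7.85 pos [498.9 -38.3  84.9] a 89.91 F [ 0.61 -0.41 -0.38] tilt [ 0. -0. -1.] j [-0.31  0.55  1.8  -0.    0.79 -0.31] w 0.995
tool cm [  8.61 -12.4   -7.51] turn 89.91
```

View pics/w5.png

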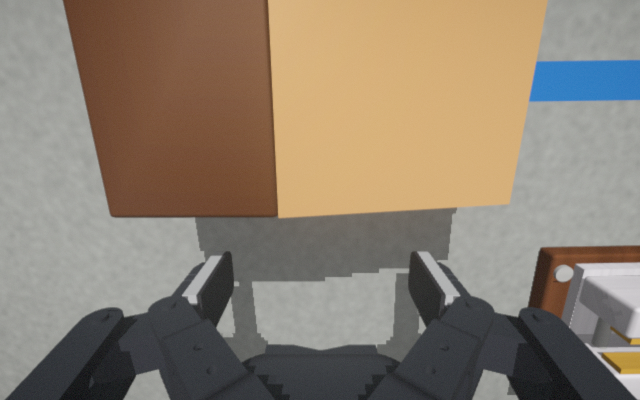

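Request:
apply_moves:
  targets:
    - [0, 0, -4, 0]
    - [0, 0, -4, 0]
    - [0, -4, 0, 0]
    - [3, -4, 0, 8]
    - [0, 0, 0, 8.5]
    - [0, 0, 0, 8.5]
    - [0, 0, 0, 8.5]
    - [0, 0, 0, 8.5]
  grip: 5

```text
time_s: 8.7
eef_pos: [418.6, -6.3, 165.0]
ee_rot: [-0.0, 0.915, 0.404, 0.0]
force: [0.5, 0.4, 0.1]
grip_width: 0.584
```

Request:
apply_moves:
  targets:
    - [0, 0, 0, 8.5]
    - [0, 0, 0, 8.5]
    - [0, 0, 0, 8.5]
    - [0, 0, 0, 8.5]
    - [0, 0, 0, 8.5]
    - [0, 0, 0, 5]
    - [0, 0, 0, 0]

```text
time_s: 9.4
eef_pos: [418.7, -6.3, 164.9]
ee_rot: [-0.0, 1.0, 0.004, -0.0]
force: [0.1, -0.1, -0.4]
grip_width: 0.586
```

```bash
python3 -c "
from h import *
to(385,48,95,0)
import pickle;c=pickle.load(open('w5.pkl','rb'))
for p,z in [((111,216),62),((278,216),62),((512,203),48),((600,62),0),((600,100),0)]: print(np.round(toz(c,*p,z)[:2],1))
c=save('top','t6.png')
c=save('wrist','w6.png');pickle.dump(c,open('w6.pkl','wb'))"
```

```text
t 9.4 pos [418.7  -6.3 164.9] a 0.49 F [ 0.09 -0.1  -0.39] tilt [-0.  0. -1.] j [-0.3   0.26  1.98  0.    0.9   1.27] w 0.586
tool cm [-3.32 -5.46  6.99] turn 0.49
[430.5   1.9]
[484.3   1.8]
[568.3   1.5]
[628.7  55.1]
[633.2  38.2]
```

View pics/w6.png

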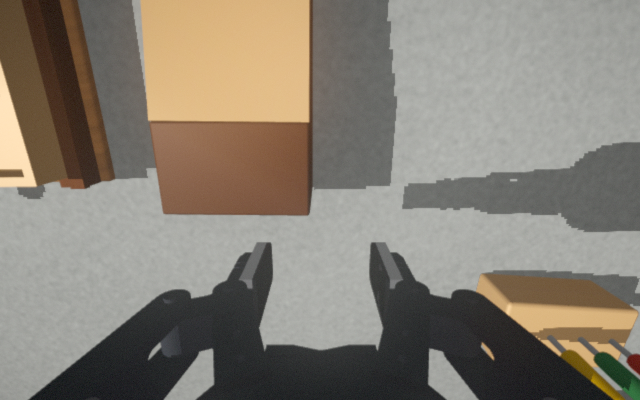

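View pics/t6.png

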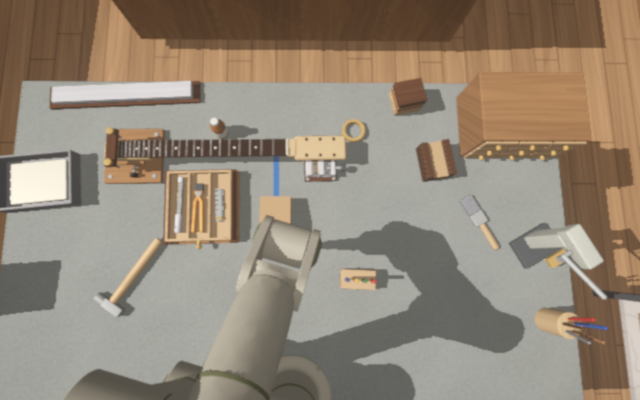

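Request:
apply_moves:
  targets:
    - [-4, 0, 0, 0.4]
    - [-0.5, -3, 0, 0]
    - [0, -2.4, 3, 0]
    - [0, 0, 3, 0]
    - [0, 0, 1.3, 0]
    - [0, 0, 0, 0]

```text
time_s: 10.1
eef_pos: [372.9, 47.6, 90.7]
ee_rot: [-0.0, 1.0, 0.002, -0.002]
force: [-0.3, 0.1, 1.3]
grip_width: 0.585
```

```bash
python3 -c "
from h import *
import pickle
to(418,47,92,0)
c=save('wrist','w7.png');pickle.dump(c,open('w7.pkl','wb'))"
```

```text
t 10.1 pos [372.9  47.6  90.7] a 0.26 F [-0.27  0.15  1.27] tilt [-0.003  0.001 -1.   ] j [-0.19  0.35  2.15  0.    0.65  1.38] w 0.585
tool cm [ 4.51  0.08 -0.14] turn 0.26
```

View pics/w7.png

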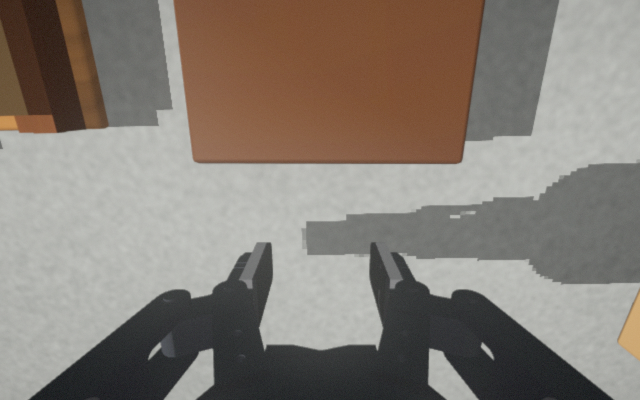

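Request:
apply_moves:
  targets:
    - [2, 0, 0, 0.2]
    - [1.5, 0, 0, 0]
    - [0.7, 0, 0, 0]
    - [0.7, 0, 0, 0]
    - [1, 0, 0, 0]
    - [1.5, 0, 0, 0]
    - [1.5, 0, 0, 0]
    - [1, 0, 0, 0]

```text
time_s: 10.95
eef_pos: [472.5, 47.3, 92.5]
ee_rot: [-0.0, 1.0, -0.0, -0.001]
force: [-11.5, 0.7, 13.7]
grip_width: 0.585
```

```bash
python3 -c "
from h import *
import pickle
to(558,47,92,0)
c=save('wrist','w8.png');pickle.dump(c,open('w8.pkl','wb'))"
```

```text
t 10.95 pos [472.5  47.3  92.5] a -0.02 F [-11.54   0.73  13.75] tilt [-0.002  0.    -1.   ] j [-0.15  0.5   1.87 -0.    0.78  1.42] w 0.585
tool cm [8.55 0.03 0.03] turn -0.02
```

View pics/w8.png

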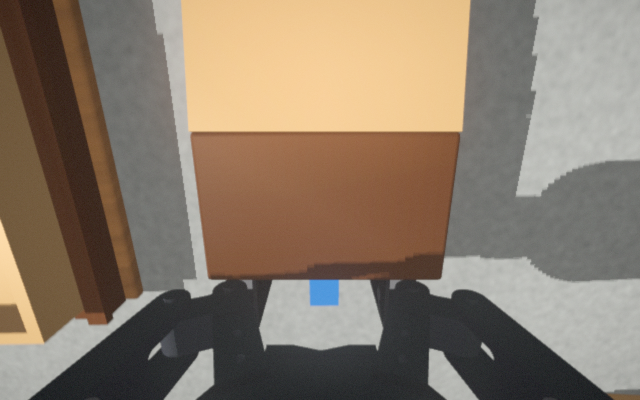

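Request:
apply_moves:
  targets:
    - [0, 0, 0, 0]
    - [0, 0, 0, 0]

```text
time_s: 11.2
eef_pos: [472.4, 47.3, 92.1]
ee_rot: [-0.0, 1.0, -0.0, 0.0]
force: [0.5, -0.1, 0.0]
grip_width: 0.581
```

```bash
python3 -c "
from h import *
import pickle
to(558,47,92,0)
c=pickle.load(open('w8.pkl','rb'))
for p,z in [((209,278),62),((442,278),62),((191,132),62),((461,132),62),((311,303),0),((337,303),0)]: print(np.round(toz(c,*p,z)[:2],1))
"
```

```text
t 11.2 pos [472.4  47.3  92.1] a -0.05 F [ 0.5  -0.09  0.03] tilt [ 0.  0. -1.] j [-0.15  0.5   1.87  0.    0.77  1.42] w 0.581
tool cm [8.56 0.02 0.01] turn -0.05
[484.9  88.3]
[484.9   1.4]
[538.2  88.2]
[538.2   1.6]
[428.8  52.7]
[428.8  36.5]
```

Request:
apply_moves:
  targets:
    - [0.8, 0, 0, 0]
    - [1, 0, 0, 0]
    - [1, 0, 0, 0]
    - [1, 0, 0, 0]
    - [1, 0, 0, 0]
    - [1, 0, 0, 0]
    - [0.8, 0, 0, 0]
    - [0.4, 0, 0, 0]

```text
time_s: 12.0
eef_pos: [543.4, 47.2, 91.7]
ee_rot: [-0.0, 1.0, -0.0, -0.0]
force: [-2.7, 0.2, 0.5]
grip_width: 0.588
```

Request:
apply_moves:
  targets:
    - [0.2, 0, 0, 0]
    - [0.2, 0, 0, 0]
    - [0.2, 0, 0, 0]
    - [0.2, 0, 0, 0]

```text
time_s: 12.4
eef_pos: [550.6, 47.3, 91.9]
ee_rot: [-0.0, 1.0, -0.001, -0.0]
force: [-2.5, 0.6, -1.1]
grip_width: 0.587
```

```bash
python3 -c "
from h import *
import pickle
to(572,47,92,0)
save('top','t9.png')
c=save('wrist','w9.png');pickle.dump(c,open('w9.pkl','wb'))"
```

```text
t 12.4 pos [550.6  47.3  91.9] a -0.06 F [-2.47  0.65 -1.06] tilt [-0.  0. -1.] j [-0.13  0.63  1.63  0.    0.88  1.45] w 0.587
tool cm [ 2.14  0.02 -0.01] turn -0.06
```

View pics/w9.png

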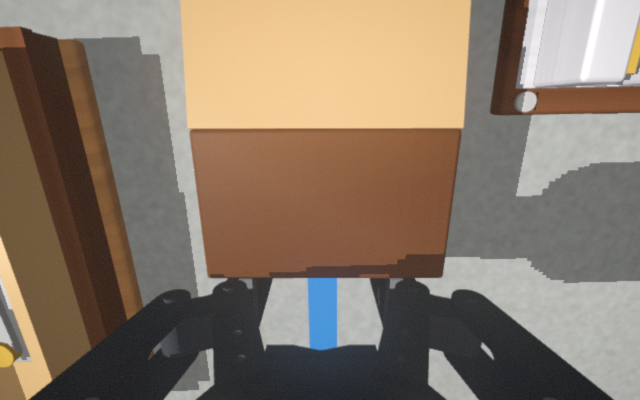

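View pics/t9.png

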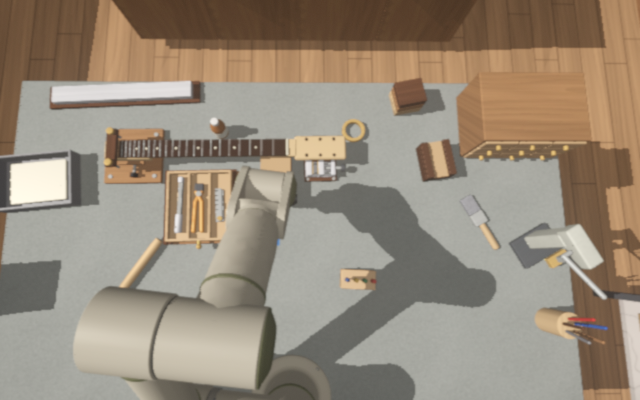

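Request:
apply_moves:
  targets:
    - [0.2, 0, 0, 0]
    - [0.2, 0, 0, 0]
    - [0.2, 0, 0, 0]

```text
time_s: 12.8
eef_pos: [556.7, 47.2, 91.9]
ee_rot: [0.0, 1.0, -0.0, -0.0]
force: [-3.1, -0.1, 0.1]
grip_width: 0.587
```

Request:
apply_moves:
  targets:
    - [0.2, 0, 0, 0]
    - [0.2, 0, 0, 0]
    - [0.2, 0, 0, 0]

```text
time_s: 13.1
eef_pos: [562.8, 47.2, 91.9]
ee_rot: [0.0, 1.0, -0.0, -0.0]
force: [-3.8, 0.5, 1.3]
grip_width: 0.584
```

Request:
apply_moves:
  targets:
    - [0.2, 0, 0, 0]
    - [0.2, 0, 0, 0]
    - [0.2, 0, 0, 0]

```text
time_s: 13.4
eef_pos: [568.8, 47.2, 91.9]
ee_rot: [-0.0, 1.0, -0.0, -0.0]
force: [-3.7, 0.4, 2.0]
grip_width: 0.59
```

Request:
apply_moves:
  targets:
    - [0.2, 0, 0, 0]
    - [0.2, 0, 0, 0]

```text
time_s: 13.6
eef_pos: [572.8, 47.2, 91.9]
ee_rot: [-0.0, 1.0, -0.001, -0.0]
force: [-3.7, -0.2, 1.7]
grip_width: 0.58
```

Request:
apply_moves:
  targets:
    - [0.2, 0, 0, 0]
    - [0.2, 0, 0, 0]

```text
time_s: 13.8
eef_pos: [576.8, 47.2, 91.9]
ee_rot: [-0.0, 1.0, -0.001, 0.0]
force: [-3.9, 0.4, 1.9]
grip_width: 0.589
```

Request:
apply_moves:
  targets:
    - [0.2, 0, 0, 0]
    - [0.2, 0, 0, 0]

```text
time_s: 14.0
eef_pos: [580.8, 47.2, 91.9]
ee_rot: [-0.0, 1.0, -0.0, 0.0]
force: [-3.2, -0.4, 1.3]
grip_width: 0.584
```

Request:
apply_moves:
  targets:
    - [0.2, 0, 0, 0]
    - [0.2, 0, 0, 0]

```text
time_s: 14.2
eef_pos: [584.8, 47.2, 91.9]
ee_rot: [-0.0, 1.0, -0.0, 0.0]
force: [-3.8, 0.0, 1.3]
grip_width: 0.587
```

Request:
apply_moves:
  targets:
    - [0.2, 0, 0, 0]
    - [0.2, 0, 0, 0]

```text
time_s: 14.4
eef_pos: [588.8, 47.2, 91.9]
ee_rot: [-0.0, 1.0, -0.001, -0.0]
force: [-4.3, 0.6, 1.9]
grip_width: 0.586
```

Request:
apply_moves:
  targets:
    - [0.2, 0, 0, 0]
    - [0.2, 0, 0, 0]

```text
time_s: 14.6
eef_pos: [592.8, 47.2, 91.9]
ee_rot: [0.0, 1.0, -0.0, -0.0]
force: [-3.7, 0.1, 1.9]
grip_width: 0.587
```

Request:
apply_moves:
  targets:
    - [0.2, 0, 0, 0]
    - [0.2, 0, 0, 0]

```text
time_s: 14.8
eef_pos: [596.8, 47.2, 91.9]
ee_rot: [-0.0, 1.0, -0.0, -0.0]
force: [-2.7, -0.1, 0.7]
grip_width: 0.582
```

Request:
apply_moves:
  targets:
    - [0.2, 0, 0, 0]
    - [0.2, 0, 0, 0]

```text
time_s: 15.0
eef_pos: [600.8, 47.2, 91.9]
ee_rot: [-0.0, 1.0, -0.001, 0.0]
force: [-4.0, -0.3, 1.1]
grip_width: 0.585
```

```bash
python3 -c "
from h import *
import pickle
to(632,47,92,0)
c=save('wrist','w10.png');pickle.dump(c,open('w10.pkl','wb'))
c=save('scene','s10.png')
a=c['img'][190:290,230:350,::-1];cv2.imwrite('pics/s10z.png',cv2.resize(a,None,fx=6,fy=6,interpolation=cv2.INTER_CUBIC))"
```

```text
t 15.0 pos [600.8  47.2  91.9] a -0.06 F [-3.95 -0.3   1.1 ] tilt [ 0.  0. -1.] j [-0.12  0.71  1.46  0.    0.96  1.46] w 0.585
tool cm [ 3.12  0.01 -0.01] turn -0.06
```

View pics/w10.png

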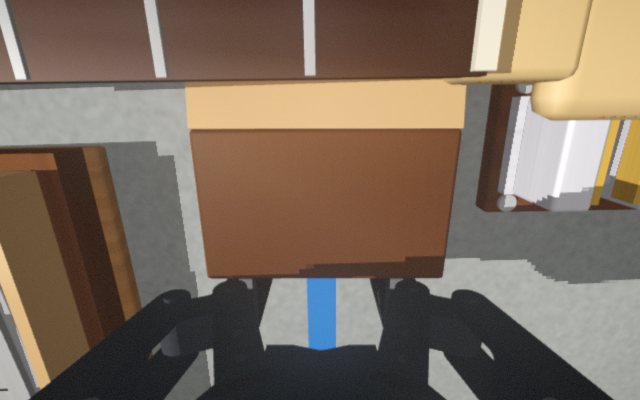

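View pics/s10z.png

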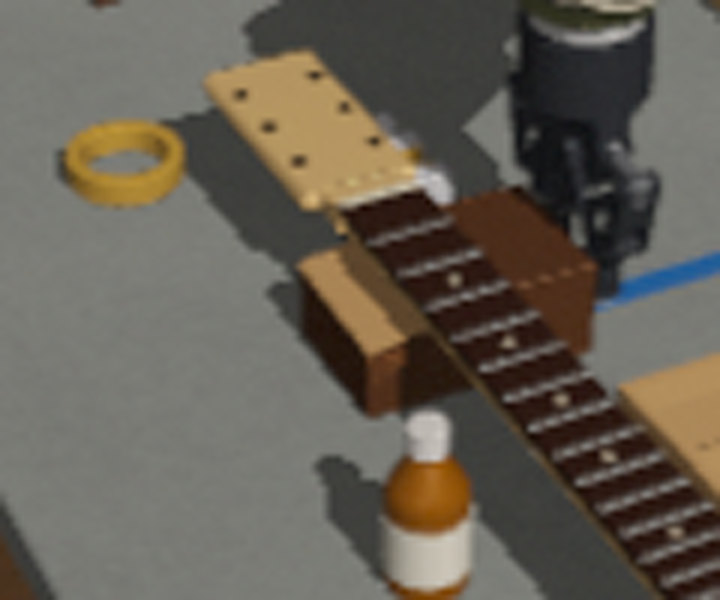

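Request:
apply_moves:
  targets:
    - [0.2, 0, 0, 0]
    - [0.2, 0, 0, 0]

```text
time_s: 15.3
eef_pos: [604.7, 47.2, 91.9]
ee_rot: [0.0, 1.0, -0.0, -0.0]
force: [-3.5, -0.4, 0.8]
grip_width: 0.586
```

Request:
apply_moves:
  targets:
    - [0.2, 0, 0, 0]
    - [0.2, 0, 0, 0]

```text
time_s: 15.5
eef_pos: [608.8, 47.2, 91.9]
ee_rot: [-0.0, 1.0, -0.0, -0.0]
force: [-2.7, -0.5, 0.6]
grip_width: 0.586
```

Request:
apply_moves:
  targets:
    - [0.2, 0, 0, 0]
    - [0.2, 0, 0, 0]

```text
time_s: 15.7
eef_pos: [612.8, 47.2, 91.9]
ee_rot: [-0.0, 1.0, -0.0, -0.0]
force: [-3.8, 0.6, 0.7]
grip_width: 0.589
```

Request:
apply_moves:
  targets:
    - [0.2, 0, 0, 0]
    - [0.2, 0, 0, 0]

```text
time_s: 15.9
eef_pos: [616.8, 47.2, 91.9]
ee_rot: [-0.0, 1.0, -0.0, -0.0]
force: [-2.2, 0.3, 1.4]
grip_width: 0.586
```

Request:
apply_moves:
  targets:
    - [0.2, 0, 0, 0]
    - [0.2, 0, 0, 0]

```text
time_s: 16.1
eef_pos: [620.8, 47.2, 91.9]
ee_rot: [0.0, 1.0, -0.0, -0.0]
force: [-3.6, 0.3, 0.5]
grip_width: 0.588
```

```bash
python3 -c "
from h import *
import pickle
to(632,47,92,0)
c=save('wrist','w11.png');pickle.dump(c,open('w11.pkl','wb'))
"
```

```text
t 16.1 pos [620.8  47.2  91.9] a -0.06 F [-3.55  0.29  0.54] tilt [-0. -0. -1.] j [-0.11  0.75  1.4  -0.    1.    1.46] w 0.588
tool cm [ 1.12  0.02 -0.01] turn -0.06
```

View pics/w11.png

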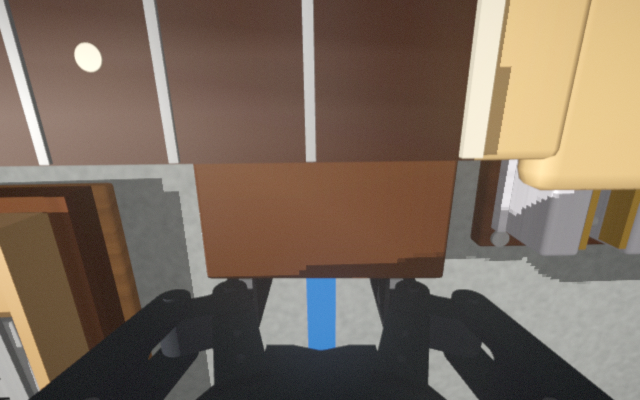

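Request:
apply_moves:
  targets:
    - [0.2, 0, 0, 0]

```text
time_s: 16.25
eef_pos: [622.5, 47.2, 91.8]
ee_rot: [-0.0, 1.0, -0.0, -0.0]
force: [-4.3, 0.3, 1.2]
grip_width: 0.586
```

Request:
apply_moves:
  targets:
    - [0.2, 0, 0, 0]

```text
time_s: 16.35
eef_pos: [624.5, 47.2, 91.9]
ee_rot: [-0.0, 1.0, -0.0, -0.0]
force: [-6.0, 0.2, 2.9]
grip_width: 0.585
```

Request:
apply_moves:
  targets:
    - [0.2, 0, 0, 0]

```text
time_s: 16.45
eef_pos: [626.3, 47.2, 91.8]
ee_rot: [-0.0, 1.0, -0.0, -0.001]
force: [-8.0, -0.9, 3.1]
grip_width: 0.59
```

Request:
apply_moves:
  targets:
    - [0.2, 0, 0, 0]

```text
time_s: 16.55
eef_pos: [628.0, 47.3, 91.8]
ee_rot: [-0.0, 1.0, -0.0, -0.001]
force: [-9.7, 0.3, 4.9]
grip_width: 0.584
```

Request:
apply_moves:
  targets:
    - [0.2, 0, 0, 0]

```text
time_s: 16.65
eef_pos: [629.8, 47.3, 91.7]
ee_rot: [-0.0, 1.0, -0.0, -0.002]
force: [-10.3, -0.3, 3.4]
grip_width: 0.586
```

Request:
apply_moves:
  targets:
    - [0.2, 0, 0, 0]

```text
time_s: 16.75
eef_pos: [631.6, 47.3, 91.6]
ee_rot: [-0.0, 1.0, -0.0, -0.002]
force: [-12.5, -0.3, 4.6]
grip_width: 0.586
```

```bash
python3 -c "
from h import *
import pickle
to(632,47,92,0)
c=save('wrist','w12.png');pickle.dump(c,open('w12.pkl','wb'))
to(632,47,92,0)
"
```

```text
t 16.75 pos [631.6  47.3  91.6] a -0.03 F [-12.51  -0.33   4.59] tilt [-0.004  0.    -1.   ] j [-0.11  0.77  1.35 -0.    1.02  1.46] w 0.586
tool cm [ 0.04  0.03 -0.04] turn -0.03
t 16.8 pos [631.8  47.3  91.6] a -0.03 F [-9.89 -1.13  4.2 ] tilt [-0.004  0.    -1.   ] j [-0.11  0.77  1.35 -0.    1.02  1.46] w 0.587
tool cm [ 0.02  0.03 -0.04] turn -0.03
```

View pics/w12.png

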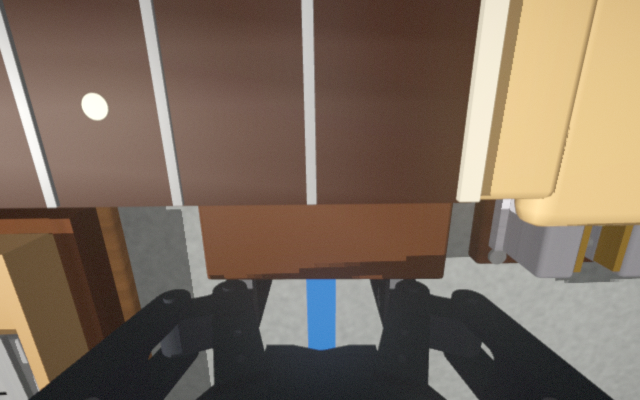

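Request:
apply_moves:
  targets:
    - [0.2, 0, 0, 0]

```text
time_s: 16.9
eef_pos: [633.3, 47.3, 91.5]
ee_rot: [-0.0, 1.0, -0.0, -0.003]
force: [-14.6, -0.4, 6.8]
grip_width: 0.588
```

Request:
apply_moves:
  targets:
    - [0.15, 0, 0, 0]

```text
time_s: 17.0
eef_pos: [634.7, 47.3, 91.6]
ee_rot: [-0.0, 1.0, -0.0, -0.003]
force: [-15.6, -0.7, 6.3]
grip_width: 0.586
```

Request:
apply_moves:
  targets:
    - [-0.1, 0, 0, 0]
    - [-0.2, 0, 0, 0]
    - [-0.3, 0, 0, 0]
    - [-0.7, 0, 0, 0]
    - [-1.5, 0, 0, 0]
    - [-2, 0, 0, 0]
    - [-2, 0, 0, 0]
    - [0, 0, 0, 0]

```text
time_s: 17.8
eef_pos: [566.3, 47.4, 91.9]
ee_rot: [-0.0, 1.0, -0.0, -0.001]
force: [-0.2, 0.5, -0.7]
grip_width: 0.585
```

```bash
python3 -c "
from h import *
import pickle
to(632,47,92,0)
c=save('wrist','w13.png');pickle.dump(c,open('w13.pkl','wb'))
c=save('scene','s13.png')
a=c['img'][190:290,230:350,::-1];cv2.imwrite('pics/s13z.png',cv2.resize(a,None,fx=6,fy=6,interpolation=cv2.INTER_CUBIC))"
```

```text
t 17.8 pos [566.3  47.4  91.9] a -0.05 F [-0.18  0.51 -0.7 ] tilt [-0.001  0.    -1.   ] j [-0.12  0.65  1.58  0.    0.91  1.45] w 0.585
tool cm [ 6.57  0.04 -0.02] turn -0.05
```

View pics/w13.png

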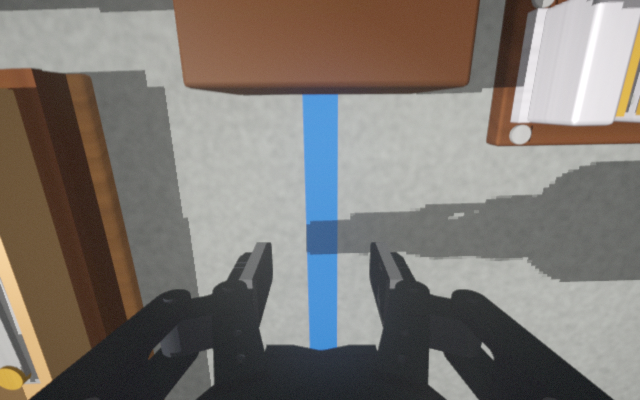

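View pics/s13z.png

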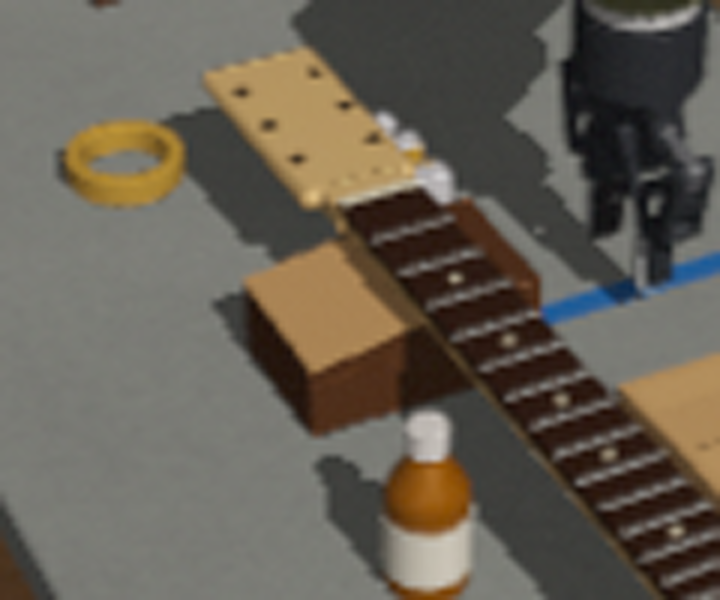

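```bash
python3 -c "
from h import *
import pickle
c=pickle.load(open('w13.pkl','rb'))
for p,z in [((185,87),62),((468,83),62),((305,96),0),((337,96),0)]: print(np.round(toz(c,*p,z)[:2],1))
a=c['img'][60:110,160:490,::-1];cv2.imwrite('pics/w13z.png',cv2.resize(a,None,fx=2.4,fy=5,interpolation=cv2.INTER_CUBIC))"
```

```text
[645.7  88.2]
[646.7   1.7]
[644.9  54.6]
[644.8  38.5]
```

View pics/w13z.png

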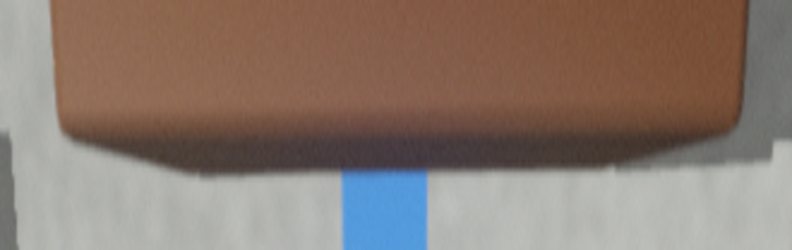

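```bash
python3 - <<'E'
from h import *
import pickle
c=pickle.load(open('scene0.pkl','rb'))
for P in [(708,48,80),(708,-80,80),(708,150,80)]:
    p=np.array(proj(c,P));q=np.array(proj(c,(P[0],P[1],P[2]+1)));print(P,p,q-p)
ims=[cv2.imread(f'pics/{f}.png',0).astype(np.float32) for f in ('scene0','s10','s13')]
def ecc(a,b,x0,y0,x1,y1):
    A=a[y0:y1,x0:x1];B=b[y0:y1,x0:x1]
    W=np.eye(2,3,dtype=np.float32)
    cc,W=cv2.findTransformECC(A,B,W,cv2.MOTION_TRANSLATION,(3,200,1e-7),None,1)
    return np.round(W[:,2],3),round(cc,4)
for n,r in dict(head=(262,196,300,227),fret0=(288,222,318,245),fret1=(303,236,335,268),base=(325,300,420,365),wire=(238,208,264,227),oil=(290,255,312,292),heel=(330,280,350,310)).items():
    print(n,[ecc(ims[i],ims[j],*r) for i,j in((0,1),(0,2),(1,2))])
E
```

```text
(708, 48, 80) [297.71953802 228.76308097] [-2.46115115e-04 -2.52174478e-01]
(708, -80, 80) [281.70319857 209.79993858] [-0.00546321 -0.24353226]
(708, 150, 80) [311.99077358 245.66004252] [ 0.0049536  -0.25922312]
head [(array([-0.381,  0.403], dtype=float32), 0.8222), (array([-0.297, -0.045], dtype=float32), 0.851), (array([ 0.068, -0.443], dtype=float32), 0.9504)]
fret0 [(array([ 0.762, -0.086], dtype=float32), 0.4304), (array([ 1.933, -0.3  ], dtype=float32), 0.4437), (array([-0.131, -0.304], dtype=float32), 0.8376)]
fret1 [(array([ 0.123, -0.006], dtype=float32), 0.8255), (array([ 0.035, -0.195], dtype=float32), 0.9009), (array([-0.191, -0.127], dtype=float32), 0.8378)]
base [(array([-0.001, -0.001], dtype=float32), 0.9994), (array([0.007, 0.011], dtype=float32), 0.9984), (array([0.008, 0.011], dtype=float32), 0.9985)]
wire [(array([0.01 , 0.011], dtype=float32), 0.999), (array([-0.049, -0.114], dtype=float32), 0.9616), (array([-0.071, -0.129], dtype=float32), 0.9621)]
oil [(array([0.058, 0.086], dtype=float32), 0.9608), (array([0.021, 0.046], dtype=float32), 0.9625), (array([0.018, 0.03 ], dtype=float32), 0.9975)]
heel [(array([ 0.009, -0.   ], dtype=float32), 0.9979), (array([-0.051, -0.099], dtype=float32), 0.9852), (array([-0.079, -0.098], dtype=float32), 0.985)]
```

```bash
python3 - <<'E'
from h import *
import pickle
c=pickle.load(open('scene0.pkl','rb'))
I={f:cv2.imread(f'pics/{f}.png').astype(np.float32) for f in ('scene0','s10','s13')}
def poly(x0,x1,y0,y1,z=84,sh=0):
    return np.array([proj(c,p) for p in [(x0,y0,z),(x1,y0,z),(x1,y1,z),(x0,y1,z)]])
def run(a,b,P,ch):
    m=np.zeros((400*1,640),np.uint8);cv2.fillPoly(m,[np.round(P).astype(int)],255)
    x0,y0=np.floor(P.min(0)).astype(int)-6;x1,y1=np.ceil(P.max(0)).astype(int)+6
    A,B,M=[np.ascontiguousarray(v) for v in (I[a][y0:y1,x0:x1,ch],I[b][y0:y1,x0:x1,ch],m[y0:y1,x0:x1])]
    try:
        cc,W=cv2.findTransformECC(A,B,np.eye(2,3,dtype=np.float32),cv2.MOTION_TRANSLATION,(3,300,1e-7),M,1)
        return np.round(W[:,2],3).tolist(),round(cc,3)
    except cv2.error as e: return 'x'
for n,P in [('head',poly(680,736,-155,-5)),('headall',poly(665,750,-165,0)),('nut',poly(685,731,0,60)),('board0',poly(686,730,15,110)),('board1',poly(686,730,110,200)),('board2',poly(686,730,200,290))]:
    for pr in (('scene0','s10'),('s10','s13'),('scene0','s13')):
        print(n,pr,[run(*pr,P,ch) for ch in (1,2)])
E
```

```text
head ('scene0', 's10') [([0.023000000044703484, 0.14900000393390656], 0.898), ([0.027000000700354576, 0.07199999690055847], 0.951)]
head ('s10', 's13') [([-0.05000000074505806, -0.7179999947547913], 0.848), ([0.12399999797344208, -0.2809999883174896], 0.714)]
head ('scene0', 's13') [([0.07999999821186066, -0.20000000298023224], 0.751), ([0.2639999985694885, -0.4309999942779541], 0.681)]
headall ('scene0', 's10') [([-1.7339999675750732, -1.3760000467300415], 0.461), ([-0.2930000126361847, 0.11800000071525574], 0.867)]
headall ('s10', 's13') [([0.2240000069141388, -0.5720000267028809], 0.873), ([0.13699999451637268, -0.5950000286102295], 0.923)]
headall ('scene0', 's13') [([0.4740000069141388, 0.8149999976158142], 0.575), ([-0.04600000008940697, -0.1770000010728836], 0.878)]
nut ('scene0', 's10') [([-0.003000000026077032, 0.019999999552965164], 0.999), ([0.013000000268220901, 0.008999999612569809], 0.999)]
nut ('s10', 's13') [([-0.7919999957084656, -0.050999999046325684], 0.987), ([-0.8460000157356262, -0.02500000037252903], 0.99)]
nut ('scene0', 's13') [([-0.15800000727176666, -0.2419
[... 568 characters left out ...]
.013000000268220901], 0.998)]
board1 ('s10', 's13') [([-0.31700000166893005, -0.16599999368190765], 0.938), ([-0.2939999997615814, -0.21799999475479126], 0.937)]
board1 ('scene0', 's13') [([-0.30300000309944153, -0.16899999976158142], 0.937), ([-0.3019999861717224, -0.22300000488758087], 0.936)]
board2 ('scene0', 's10') [([-0.014000000432133675, 0.017000000923871994], 0.998), ([0.0010000000474974513, 0.012000000104308128], 0.999)]
board2 ('s10', 's13') [([-0.0689999982714653, -0.20900000631809235], 0.948), ([-0.0430000014603138, -0.20600000023841858], 0.947)]
board2 ('scene0', 's13') [([-0.09200000017881393, -0.1850000023841858], 0.947), ([-0.04899999871850014, -0.18799999356269836], 0.947)]
```

```bash
python3 - <<'E'
from h import *
import pickle
from scipy.optimize import minimize_scalar
c=pickle.load(open('scene0.pkl','rb'))
I={f:cv2.imread(f'pics/{f}.png').astype(np.float32) for f in ('scene0','s10','s13')}
def run(a,b,x0,x1,y0,y1,z=84):
    P=np.array([proj(c,p) for p in [(x0,y0,z),(x1,y0,z),(x1,y1,z),(x0,y1,z)]])
    k=.25
    m=np.zeros((400,640),np.uint8);cv2.fillPoly(m,[np.round(P).astype(int)],255);m=m>0
    A=cv2.GaussianBlur(I[a],(0,0),.8);B=cv2.GaussianBlur(I[b],(0,0),.8)
    def cost(d):
        S=cv2.warpAffine(B,np.float32([[1,0,0],[0,1,d*k]]),(640,400),flags=cv2.INTER_CUBIC)  # undo upward shift of d mm
        u=A[m].ravel();v=S[m].ravel();return 1-np.corrcoef(u,v)[0,1]
    ds=np.arange(-2,4,.05);cs=[cost(d) for d in ds];i=int(np.argmin(cs));return round(ds[i],2),round(cs[i],4)
for y0 in (-150,-80,0,50,100,150,200,250,300):
    print(y0,[run(*pr,684,732,y0,y0+60) for pr in (('scene0','s10'),('s10','s13'),('scene0','s13'))])
E
```

```text
-150 [(np.float64(-1.4), np.float64(0.0109)), (np.float64(2.7), np.float64(0.0172)), (np.float64(1.6), np.float64(0.0037))]
-80 [(np.float64(-0.15), np.float64(0.0007)), (np.float64(1.2), np.float64(0.0016)), (np.float64(1.2), np.float64(0.0025))]
0 [(np.float64(-0.05), np.float64(0.0031)), (np.float64(0.95), np.float64(0.0009)), (np.float64(0.95), np.float64(0.0031))]
50 [(np.float64(-0.05), np.float64(0.068)), (np.float64(0.85), np.float64(0.0095)), (np.float64(0.85), np.float64(0.0749))]
100 [(np.float64(-0.15), np.float64(0.0808)), (np.float64(0.7), np.float64(0.0173)), (np.float64(0.7), np.float64(0.0904))]
150 [(np.float64(-0.05), np.float64(0.0142)), (np.float64(0.6), np.float64(0.0312)), (np.float64(0.7), np.float64(0.0184))]
200 [(np.float64(-0.05), np.float64(0.0005)), (np.float64(0.6), np.float64(0.0156)), (np.float64(0.6), np.float64(0.0154))]
250 [(np.float64(-0.05), np.float64(0.0005)), (np.float64(0.45), np.float64(0.014)), (np.float64(0.45), np.float64(0.0136))]
300 [(np.float64(-0.05), np.float64(0.0006)), (np.float64(0.35), np.float64(0.0146)), (np.float64(0.35), np.float64(0.0145))]
```

Request:
apply_moves:
  targets:
    - [1, 0, -0.3, 0]
    - [2, 0, 0, 0]
    - [2, 0, 0, 0]
    - [0.7, 0, 0, 0]
    - [0.3, 0, 0, 0]
    - [0.2, 0, 0, 0]
    - [0, 0, 0, 0]

```text
time_s: 18.6
eef_pos: [629.9, 47.2, 94.8]
ee_rot: [-0.0, 1.0, -0.0, -0.0]
force: [0.2, -0.7, -0.2]
grip_width: 0.584
```

Request:
apply_moves:
  targets:
    - [0.2, 0, 0, 0]

```text
time_s: 18.7
eef_pos: [631.7, 47.2, 94.9]
ee_rot: [-0.0, 1.0, -0.0, -0.0]
force: [-0.2, -0.6, 0.1]
grip_width: 0.588
```

Request:
apply_moves:
  targets:
    - [0.2, 0, 0, 0]

```text
time_s: 18.8
eef_pos: [634.1, 47.2, 95.1]
ee_rot: [0.0, 1.0, -0.0, 0.0]
force: [0.2, -0.3, -0.5]
grip_width: 0.583
```

Request:
apply_moves:
  targets:
    - [0.1, 0, 0, 0]

```text
time_s: 18.9
eef_pos: [635.2, 47.2, 95.0]
ee_rot: [0.0, 1.0, -0.0, 0.0]
force: [-2.7, -0.2, 1.7]
grip_width: 0.587
```

Request:
apply_moves:
  targets:
    - [0.1, 0, 0, 0]

```text
time_s: 19.0
eef_pos: [635.4, 47.2, 95.0]
ee_rot: [0.0, 1.0, -0.0, -0.001]
force: [-10.1, -0.8, 7.7]
grip_width: 0.582
```

Request:
apply_moves:
  targets:
    - [0.1, 0, 0, 0]

```text
time_s: 19.1
eef_pos: [635.6, 47.2, 94.9]
ee_rot: [0.0, 1.0, 0.0, -0.003]
force: [-17.2, -2.5, 12.0]
grip_width: 0.586
```

Request:
apply_moves:
  targets:
    - [0.1, 0, 0, 0]

```text
time_s: 19.2
eef_pos: [635.8, 47.2, 95.0]
ee_rot: [0.0, 1.0, 0.0, -0.004]
force: [-21.9, -1.2, 13.8]
grip_width: 0.585
```

```bash
cat > lift.py <<'E'
from h import *
import pickle,sys
c=pickle.load(open('scene0.pkl','rb'))
save('scene',sys.argv[1]+'.png')
I={f:cv2.GaussianBlur(cv2.imread(f'pics/{f}.png').astype(np.float32),(0,0),.8) for f in ('s10','s13',sys.argv[1])}
def run(a,b,x0,x1,y0,y1,z=84):
    P=np.array([proj(c,p) for p in [(x0,y0,z),(x1,y0,z),(x1,y1,z),(x0,y1,z)]])
    m=np.zeros((400,640),np.uint8);cv2.fillPoly(m,[np.round(P).astype(int)],255);m=m>0
    def cost(d):
        S=cv2.warpAffine(I[b],np.float32([[1,0,0],[0,1,d*.25]]),(640,400),flags=cv2.INTER_CUBIC)
        return 1-np.corrcoef(I[a][m].ravel(),S[m].ravel())[0,1]
    ds=np.arange(-2,4,.05);cs=[cost(d) for d in ds];i=int(np.argmin(cs));return float(round(ds[i],2)),round(float(cs[i]),4)
for y0 in (-80,0,50,100,150,200,250):
    print(y0,[run(a,sys.argv[1],684,732,y0,y0+60) for a in ('s10','s13')])
to(0,0,0,0)
E
python3 lift.py s14
```

```text
-80 [(-2.0, 0.0613), (-2.0, 0.0549)]
0 [(1.1, 0.0098), (0.1, 0.0077)]
50 [(0.95, 0.0094), (-0.05, 0.0008)]
100 [(0.7, 0.0167), (-0.05, 0.0007)]
150 [(0.6, 0.0312), (-0.05, 0.0006)]
200 [(0.6, 0.0149), (-0.05, 0.0006)]
250 [(0.45, 0.0141), (-0.05, 0.0005)]
t 19.25 pos [635.8  47.2  95. ] a 0.02 F [-19.13  -2.43  12.76] tilt [-0.009 -0.    -1.   ] j [-0.11  0.78  1.33 -0.    1.04  1.46] w 0.585
tool cm [-63.5    4.69  10.04] turn 0.02
```

Request:
apply_moves:
  targets:
    - [0, 0, -0.05, 0]

```text
time_s: 19.35
eef_pos: [635.8, 47.2, 95.0]
ee_rot: [0.0, 1.0, 0.0, -0.004]
force: [-15.9, -1.5, 5.4]
grip_width: 0.585
```

Request:
apply_moves:
  targets:
    - [0, 0, -0.05, 0]

```text
time_s: 19.45
eef_pos: [635.8, 47.2, 95.1]
ee_rot: [0.0, 1.0, 0.0, -0.004]
force: [-13.9, -1.4, 1.4]
grip_width: 0.585
```

```bash
python3 lift.py s15
```

```text
-80 [(-2.0, 0.0611), (-2.0, 0.0547)]
0 [(1.2, 0.0101), (0.1, 0.008)]
50 [(0.95, 0.0094), (-0.05, 0.0009)]
100 [(0.7, 0.0166), (-0.05, 0.0006)]
150 [(0.6, 0.0307), (-0.05, 0.0004)]
200 [(0.6, 0.0153), (-0.05, 0.0006)]
250 [(0.45, 0.014), (-0.05, 0.0005)]
t 19.5 pos [635.8  47.2  95.1] a 0.01 F [-14.67  -1.71   5.66] tilt [-0.008 -0.    -1.   ] j [-0.11  0.77  1.33 -0.    1.04  1.46] w 0.587
tool cm [-63.5    4.71  10.02] turn 0.01
```

Request:
apply_moves:
  targets:
    - [0.1, 0, -0.03, 0]

```text
time_s: 19.6
eef_pos: [636.6, 47.3, 95.1]
ee_rot: [-0.0, 1.0, 0.0, -0.004]
force: [-13.5, -0.3, 0.7]
grip_width: 0.586
```

Request:
apply_moves:
  targets:
    - [0.1, 0, -0.03, 0]

```text
time_s: 19.7
eef_pos: [637.6, 47.4, 95.1]
ee_rot: [-0.0, 1.0, -0.0, -0.004]
force: [-13.1, -1.5, -0.2]
grip_width: 0.585
```

```bash
python3 lift.py s16
```

```text
-80 [(-2.0, 0.0744), (-2.0, 0.0688)]
0 [(1.35, 0.0131), (0.35, 0.0105)]
50 [(0.95, 0.0138), (-0.05, 0.008)]
100 [(0.85, 0.0192), (0.1, 0.0065)]
150 [(0.7, 0.0362), (0.1, 0.0048)]
200 [(0.7, 0.0186), (0.1, 0.0037)]
250 [(0.7, 0.0188), (0.1, 0.01)]
t 19.75 pos [637.7  47.4  95.1] a -0.0 F [-13.6   -0.25   2.39] tilt [-0.009  0.    -1.   ] j [-0.11  0.78  1.33 -0.    1.05  1.46] w 0.587
tool cm [-63.69   4.74  10.07] turn -0.0
```

Request:
apply_moves:
  targets:
    - [0.1, 0, -0.02, 0]

```text
time_s: 19.85
eef_pos: [638.4, 47.4, 95.1]
ee_rot: [-0.0, 1.0, 0.0, -0.005]
force: [-12.8, -0.4, -0.2]
grip_width: 0.584
```

Request:
apply_moves:
  targets:
    - [-0.1, 0, 0, 0]
    - [-0.2, 0, 0, 0]
    - [-0.3, 0, 0, 0]
    - [-0.7, 0, 0, 0]
    - [-1.5, 0, 0, 0]
    - [-2, 0, 0, 0]
    - [-2, 0, 0, 0]
    - [0, 0, 0, 0]

```text
time_s: 20.65
eef_pos: [571.3, 47.5, 96.9]
ee_rot: [-0.0, 1.0, -0.0, -0.001]
force: [-0.7, -0.4, 0.5]
grip_width: 0.586
```

```bash
python3 lift.py s17; python3 -c "
from h import *
import pickle
c=save('wrist','w17.png');pickle.dump(c,open('w17.pkl','wb'))
save('top','t17.png')"
```

```text
-80 [(1.45, 0.0015), (0.1, 0.0003)]
0 [(1.35, 0.0025), (0.35, 0.0017)]
50 [(1.1, 0.0201), (0.1, 0.0112)]
100 [(0.95, 0.018), (0.2, 0.0085)]
150 [(0.85, 0.0356), (0.1, 0.0068)]
200 [(0.7, 0.0159), (0.1, 0.0049)]
250 [(0.7, 0.0184), (0.1, 0.0099)]
t 20.7 pos [572.8  47.2  97.2] a -0.06 F [ 0.17 -0.85  0.31] tilt [ 0.001 -0.    -1.   ] j [-0.12  0.66  1.56  0.    0.93  1.45] w 0.587
tool cm [-57.28   4.78   9.69] turn -0.06
```

View pics/w17.png

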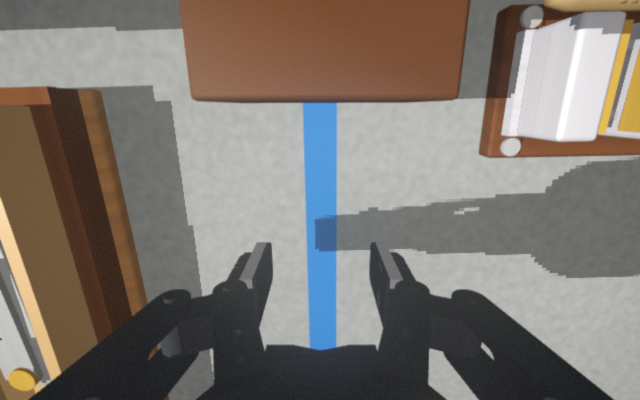

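View pics/t17.png

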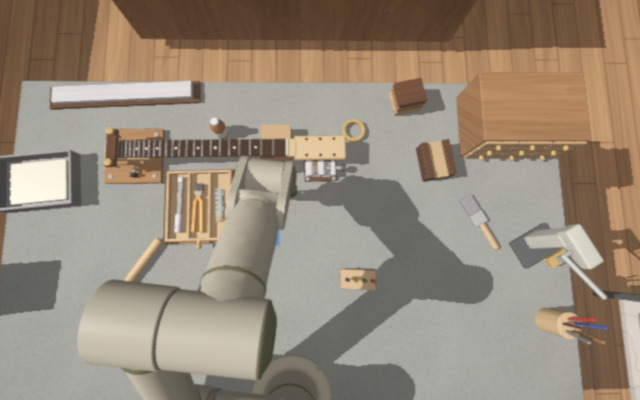

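```bash
python3 -c "
from h import *
import pickle
c=pickle.load(open('w17.pkl','rb'))
for p,z in [((192,99),62),((456,97),62),((303,102),0),((336,102),0)]: print(np.round(toz(c,*p,z)[:2],1))
print(ctrl.finish_job()); to(0,0,0,0)"
```

```text
[648.8  88.4]
[649.3   2.4]
[648.7  55.7]
[648.6  38.5]
the job is handed in; nothing more can be done
None
the job is handed in; nothing more can be done
```

I pushed the wedge left with open fingers until it was on the tape line, then pushed it from the tail along the tape and under the neck. At the end the hand was backed off about 66 mm, and I handed the job in at about 21 s. The hand-in gave no verdict.

My last checks before handing in:
- **Centring and squareness:** the wedge centre is about 2 mm from the tape line. The tail edge is square to within about 0.01 rad.
- **Flatness:** the top and bottom edges of the tail line up in the wrist view, so it looks flat on the counter.
- **Clearance:** nothing showed in the pictures or forces to suggest the wedge or hand touched the vise, tray, file block or neck. The other loose things looked unmoved in the last top view, but I did not measure them.
- **Force on the neck:** about 7–8 N, against the 4–14 N wanted. The last push force gives roughly 6–8.5 N. The neck's lift in the scene pictures, about 1.2–1.3 mm, gives roughly 7–8 N.

**Disagreements:**
- **First push:** it came out nearer 5–6 N, so I went back and pushed about 3–4 mm further.
- **Travel:** counting 1 N per mm since first contact would give about 14–15 N, above the range. I trusted the force and lift readings instead, because they agreed with each other.
- **Second push:** it first stuck at 22 N, with the hand also bearing down at about 14 N. I eased that off before the wedge slid, and the neck did not lift any further while it was stuck.

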